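# Wind the reader hood down onto the test tray

## Task

Get the test reader ready to read: fold the crank handle on the reader stand right out to its stop, then crank the reader head down until the light hood sits snugly closed on the test tray, pressing on it with about one kilogram of weight, not more than two, and let go. Wind it by the handle, feel for the tray as you wind, never bear down hard on it, and do not shift the tray or the things standing around the stand.

Things in the scene. Friction and masses are not known exactly. Their poses are not given: they have to be found in the camera images.
- crank_axis (a point): point on the crank's axis, in the plane of the folded handle, 72 mm out from the side of the grey carriage; it sinks with the head. Its y axis points out along the level shaft, away from the column; -x points from column to hood; z is up. Winding clockwise, seen from outside (looking along -y), lowers the head 14 mm per rad (88 mm a turn) by rack and pinion.
- handle_pivot (a point): pin of the folding joint at the end of the flat steel crank arm, 50 mm from the crank axis, in the plane of the folded handle. The handle swings about this pin, which is square to arm and shaft. At the start the arm is roughly level (within 30 degrees), its outer end on the side away from the hood.
- handle_end (a point): point on the handle's centre line, 75 mm from the pivot, a good place to hold. Handle: revolving black sleeve 16 mm thick, from 12 to 90 mm from the pivot. Folded, it lies on the crank arm, points from the pivot past the hub and sticks out 29 mm beyond it, with 64 mm of room behind it to the carriage. Folded out, it points along y of crank_axis, and the sleeve turns in the hand.
- handle (a joint): folding angle of the handle in rad: 0 folded flat, 1.571 folded right out against its stop. The joint is stiff (0.2 N m, about 3 N at handle_end) and stays where it is left.
- hood_rim (a point): centre of the level lower rim of the black square light hood (94 mm wide with its rubber lip, 67 mm high, under the white camera housing); it goes down with the head.
- tray_top (a point): centre of the flat upper face of the white test tray (130 x 120 x 22 mm, loose on the baseboard under the hood, a test cassette in its recess). When hood_rim has come down to the height of tray_top the hood stands on the tray.
- head: reader head on the square column: carriage, arm, camera and hood; moves only up and down. Origin on the column's axis at the crank axis' height. The crank's drag (0.38 N m) holds it where it is left; winding down slowly takes about 5 to 8 N at the handle, and each newton of hood on tray adds 0.014 N m (0.28 N at the handle). The hood meets the tray hard: 1 mm too far is too much.
- sleeve: the handle's revolving sleeve; origin at the pivot pin, its -x axis points along the handle to the free end.
- tray: the test tray; origin in the middle of its underside, z up.
- rack: bystander: cardboard tube rack, 65 x 165 x 55 mm with tubes to 71 mm; origin in the middle of its underside.
- spray: bystander: clear bottle, 60 mm across, 160 mm high; origin in the middle of its underside.
- dish: bystander: shallow paper dish about 150 x 120 x 22 mm with a cassette in it; origin in the middle of its underside.
Not all that is in view belongs to the job. What is shaped like the tray but pink or red is not meant.

How it is judged:
By the outcome, as a careful person would: the job done as asked, in the order asked, and still so for the second after the job is handed in, with the robot touching nothing.
It also fails if it takes over 69 s, if anything falls off the work surface, if the arm or the gripper's body presses on something with over 40 N, if the wrist force passes 120 N, or if a joint passes its speed limit or range.

## Robot

A 6-joint arm with a two-finger parallel gripper is mounted at the origin on the work surface. World frame = base frame: x ahead of the robot, y to its left, z up, the work surface at z = 0. Lengths are in mm, angles in rad, forces in N, time in s.
With the tool pointing down it reaches from about 350 to 775 mm from the base axis. Payload 7.3 kg.
Tool frame: the origin (TCP) lies on the centre line of the jaws, within the pads' length; the fingertips stand 11 mm ahead of it and the grasp point (between the pads) lies 8 mm behind it; z points along the fingers, y is the line along which they close (so a half turn about z gives the same grasp; the last joint's range is limited). The gripper opens to 92 mm and grips with 3 to 60 N. Pads are 19 mm wide; open, the fingers measure 130 mm over their backs; the gripper's body (75 mm by 190 mm) begins 47 mm behind the grasp point.
Start: joints at [-1.459, 0.342, 1.524, -0, 1.275, -0.146], TCP at [133.872, -507.663, 237.741] pointing down, gripper open.
Joint ranges: [-2.53, 2.53], [-0.77, 2.02], [0.04, 2.7], [-1, 4.14], [0.28, 2.66], [-3.11, 3.11]. Speed limits (rad/s): [2.57, 2.57, 3.14, 3.14, 3.14, 3.14].

## Interface

Orientations are given as [roll, pitch, yaw] about the fixed x, y, z axes, in that order (R = Rz(yaw) Ry(pitch) Rx(roll)).
In Python, from plant import bot gives the robot as it stands.
- The arm moves only by the tool step_arm, never from a script. Its argument "deltas" is a list of rows, each a list of 5 numbers: the opening, from 0 (shut) to 1 (fully open), then the shift along the tool's x, y, z each as a share of 0.5 m, from -1 to 1, then the turn about the tool's z as a share of pi/2 rad, from -1 to 1. In form: [[claw, x, y, z, turn], ...]. A call has 1 to 8 rows; each row shifts and turns the commanded pose from where the row before left it, along the tool's axes as they then stand; what a row does not reach is not made up. A row lasts 1/10 s, in which the tool goes at most 50 mm and 8.59 degrees, less where a joint would pass 70% of its speed; a pose out of reach is approached as far as the arm can. A call with a number of a shift or a turn outside -1 to 1 is refused whole. A call with a gripper value outside its range is refused whole. The fingers move at their own pace and stop on an object; the grip force is fixed at half the most. Time passes only in rows, so rows that do not move let the fingers close. It gives the time, the measured TCP pose, the force, the opening and the grip force at its end, in the units of the state.
- bot.get_obs(): the state, without advancing time (a new reading comes with each control period).
- bot.capture(name): name is "side" or "top"; returns (picture, depth): 400x640x3 uint8, red, green, blue; 400x640 float32, mm along the optical axis (not along the pixel's ray), 0 where there is no reading.
- bot.camera_params(name): a dict with "fov_y" (degrees; the focal length in pixels is half the picture's height over the tangent of half this angle, whatever the lens; pixels are square), "cx", "cy" (the principal point, pixels), "k1" (the pictures are not rectified: a ray, as slopes to the right and down, at radius r is drawn at 1 + k1 r^2 times it, then the intrinsics apply), "rvec" (rotation vector, rad) and "tvec" (3), from world to camera coordinates, as OpenCV has them. Camera axes: x right, y down, z forward; pixel columns grow to the right and rows downward; lengths in mm; the calibration is good to about 2 mm. A picture is of the moment at which its call begins. camera_params takes no time and is no camera call.
- bot.close_job(): hands the job in; it is judged then, once.
The state is a dict: "time": time; "joint_positions": joint angles; "dq": joint speeds; "tau": joint torques, N m; "tool_pos": TCP position; "tcp_rot": TCP orientation; "contact_force": force on the tool from outside, world axes, zero at the start; "moment": the same for the moment, N m; "grip_width": finger opening in mm; "finger_force": force on a finger pad.
Only numpy, scipy, OpenCV 4.12 (cv2) and the standard library are available. Lean on these libraries where they do the work, as an engineer would, in place of code of your own. Each camera call takes 0.05 s, during which the arm holds its last target. There are 200 camera calls.

## Working session

There is one attempt and no reset: what is moved stays moved. The work goes in short steps, Python scripts to look and compute and a tool call to move; the robot and the scene stay as the last step left them, time stands still between calls to the robot, and variables do not carry over. Pictures are saved under pics/ and viewed, at most 10 in all, crops included, and the job is handed in when it is done.

Besides the shell and the picture viewer there is one more tool, called after "Request:" as name([rows], argument=value, ...), one row to a line, values as JSON. step_arm: Moves the arm, as the interface text tells. Shift numbers are shares of 0.5 m and turn numbers shares of pi/2 rad, none past 1 either way. Its arguments: {"type":"object","properties":{"deltas":{"type":"array","items":{"type":"array","items":{"type":"number","minimum":-1,"maximum":1}}}},"required":["deltas"]}

```bash
mkdir -p pics; cat > h.py <<'E'
import numpy as np, cv2
from plant import bot
def cam(n):
    p=bot.camera_params(n); f=200/np.tan(np.radians(p['fov_y'])/2)
    R,_=cv2.Rodrigues(np.array(p['rvec'],float)); return p,f,R,np.array(p['tvec'],float)
def ray(n,u,v):
    p,f,R,t=cam(n); d=np.array([(u-p['cx'])/f,(v-p['cy'])/f]); s=d.copy()
    for _ in range(20): s=d/(1+p['k1']*(s@s))
    return -R.T@t, R.T@np.array([s[0],s[1],1.])
def at_depth(n,u,v,z): o,d=ray(n,u,v); return o+d*z
def on_z(n,u,v,z): o,d=ray(n,u,v); return o+d*(z-o[2])/d[2]
def proj(n,P):
    p,f,R,t=cam(n); c=R@np.array(P,float)+t; s=c[:2]/c[2]; s=s*(1+p['k1']*(s@s)); return s*f+[p['cx'],p['cy']]
def tri(a,ua,b,ub):
    o1,d1=ray(a,*ua);o2,d2=ray(b,*ub);A=np.stack([d1,-d2],1);s=np.linalg.lstsq(A,o2-o1,rcond=None)[0]
    p,q=o1+d1*s[0],o2+d2*s[1]; return (p+q)/2,np.linalg.norm(p-q)
E
python3 - <<'E'
from h import *
np.set_printoptions(precision=1,suppress=True)
for n in('side','top'):
    im,d=bot.capture(n); cv2.imwrite(f'pics/{n}0.png',cv2.cvtColor(im,cv2.COLOR_RGB2BGR)); np.save(f'{n}0.npy',d)
    o,a=ray(n,320,200); print(n,o,a,(d>0).mean(),bot.camera_params(n))
print(bot.get_obs())
E
```

```text
side [ 297.2 -989.1  865.4] [ 0.1  0.8 -0.6] 0.99591796875 {'fov_y': 51.3985122656846, 'cx': 318.2802214200568, 'cy': 194.67842012893078, 'k1': -0.09990026314329038, 'rvec': array([ 2.2, -0.2,  0.1]), 'tvec': array([-420.6,  142.7, 1272.1])}
top [ 300.5  -40.7 1459.2] [ 0.1 -0.  -1. ] 0.99608203125 {'fov_y': 44.94030382475118, 'cx': 314.07279521561827, 'cy': 195.9739579680476, 'k1': -0.02195108245577532, 'rvec': array([ 2.1, -2.2,  0.1]), 'tvec': array([ -31.3,  463.9, 1416.1])}
{'time': 0.1, 'joint_positions': array([-1.5,  0.3,  1.5,  0. ,  1.3, -0.1]), 'dq': array([-0.,  0., -0.,  0.,  0., -0.]), 'tau': array([  0. , -43.2, -24.5,   0.1,   0.1,  -0. ]), 'tool_pos': array([ 133.8, -507.3,  237.1]), 'tcp_rot': array([-3.1, -0. ,  0.3]), 'contact_force': array([0.5, 1.3, 0.2]), 'moment': array([0., 0., 0.]), 'finger_force': 0.0, 'grip_width': 91.79597241820153}
```

View pics/side0.png

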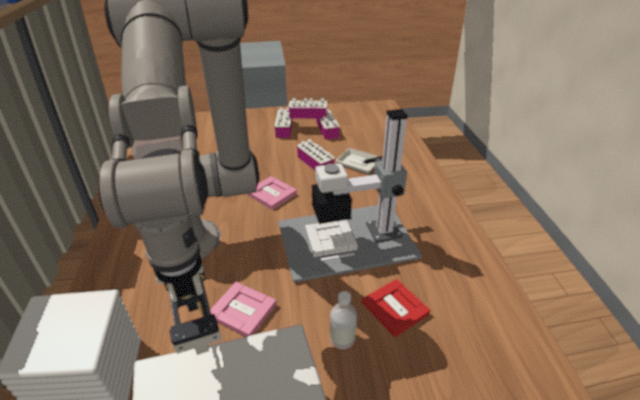

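View pics/top0.png

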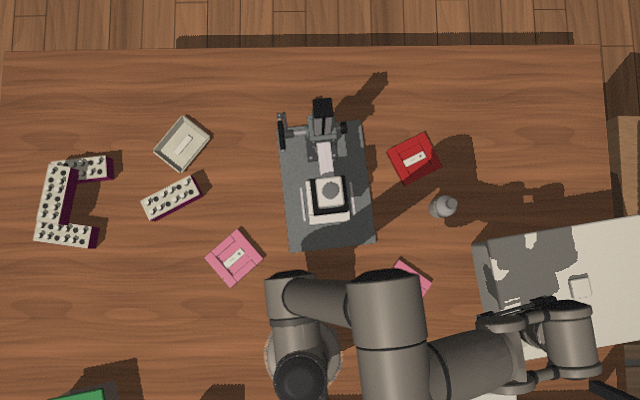

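Top view: stand at (325,180), hood over the white tray at (328,200), crank on the left (+y) side at about (282,130). In the side view the crank is hidden behind the column. Could be confused: pink trays (233,257) and (412,275), red tray (413,157), the paper dish (182,143). The white tray under the hood is the one I want. Next is a crop of the crank with depth.

```bash
python3 - <<'E'
from h import *
np.set_printoptions(precision=0,suppress=True,linewidth=200)
im=cv2.imread('pics/top0.png'); c=cv2.resize(im[90:220,262:392],None,fx=4.6,fy=4.6,interpolation=cv2.INTER_CUBIC); cv2.imwrite('pics/crop.png',c)
d=np.load('top0.npy')
print('heights rows104-156, cols 272-300')
for v in range(106,158,3):
    print(v,np.array([at_depth('top',u,v,d[v,u])[2] for u in range(272,302,2)]))
for u,v in [(282,118),(282,145),(322,110),(325,155),(330,190),(318,190),(312,216),(345,216)]: print(u,v,at_depth('top',u,v,d[v,u]))
E
```

```text
heights rows104-156, cols 272-300
106 [ 1. -1. -3. -1. -3. -0.  1.  0. -3. -1.  3.  6. -4. -1. -3.]
109 [ 1. -1. -3. -4.  1.  1. -2. -1.  2.  2. -2. -2.  6. -3.  2.]
112 [ 4.  2.  0. -3.  2. -1. -0.  2. -0.  2.  0. -1.  1.  1. -2.]
115 [  7.  -5.   1. 224. 223. 227. 222.  -3.  -1.   3.   0.   4.   0.  -4.   4.]
118 [ -2.   0.   0. 225. 221. 206. 218. 218.  -2.   5.  -0.  -2.   3.   3.   0.]
121 [   3.    0.   -1.  218.  220.  216.  222.  218.   -2.   -5.    1.   -0. 1459.    0.    7.]
124 [  1.  -5.   1. 219. 222. 217. 220. 219.   1.  -2.   4.  -6.   5.  -5.   1.]
127 [  2.  -5.  -2. 220. 219. 221. 220. 221.   8.   1.   2.  13.  15.  17.  14.]
130 [ -3.  -3.   0. 212. 219. 218.  22. 227. 215. 216. 223.  24.  23.  19.  18.]
133 [  4.   0.  -2.  16. 217. 221. 215. 220. 219. 226. 224. 219. 216. 220. 217.]
136 [  6.  -1.  -2.  19. 219. 221. 219. 215. 213. 221. 220.  12.  19.  20.  18.]
139 [  4.   1.   6.  15. 219. 220. 217.  15.  16.  23.  24.  21.  16.  20.  18.]
142 [  3.   4.  -1.  23. 217. 220. 217.  17.  14.  14.  25.  21.  22.  16.  18.]
145 [  0.   3.   4.  17. 215. 219. 217.  15.  16.  19.  22.  23.  17.  18.  23.]
148 [ -0.  -7.  -2.   0.  19. 218. 215.  16.  19.  21.  16.  15.  22.  19.  20.]
151 [ 4.  5. -2.  3. 22. 20. 19. 20. 15. 22. 19. 23. 22. 19. 16.]
154 [-3. -1. -2. -0. 10. 19. 17. 20. 18. 18. 20. 18. 21. 23. 24.]
157 [-0. -7.  5. -7. 17. 17. 16. 19. 18. 20. 21. 15. 21. 16. 19.]
282 118 [653.  46. 206.]
282 145 [577.  45. 219.]
322 110 [611. -57. 414.]
325 155 [549. -67. 216.]
330 190 [449. -77. 279.]
318 190 [451. -47. 265.]
312 216 [402. -30.  45.]
345 216 [ 401. -127.   42.]
```

View pics/crop.png

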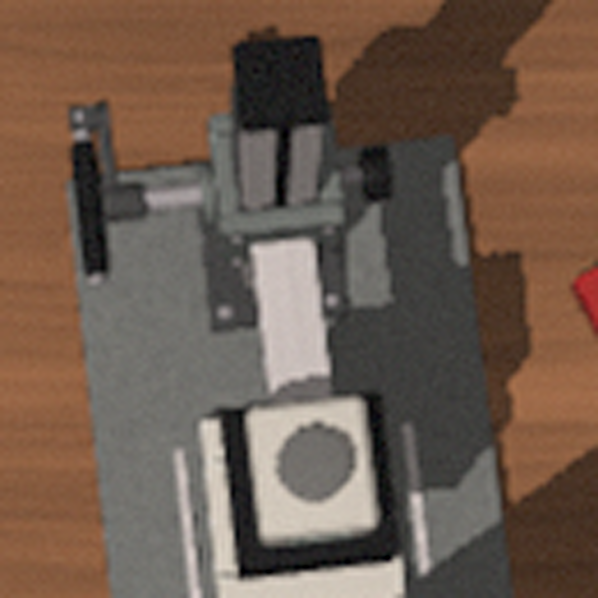

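The crop shows the black sleeve on the left side of the stand, from crop (83,145) to (96,278), with the pin end at about (80,115) and the shaft meeting it at crop row ~197. Only this part fits the crank. The black knob at crop (375,172) is on the other side.

```bash
python3 - <<'E'
from h import *
np.set_printoptions(precision=1,suppress=True,linewidth=200)
im=cv2.imread('pics/top0.png').astype(int); d=np.load('top0.npy')
P=[]
for v in range(108,156):
    for u in range(274,290):
        p=at_depth('top',u,v,d[v,u])
        if 200<p[2]<240: P.append([*on_z('top',u,v,217),p[2],im[v,u].sum(),u,v])
P=np.array(P); bl=P[(P[:,4]<130)]
print(len(P),len(bl),P[:,0].min(),P[:,0].max(),bl[:,0].min(),bl[:,0].max())
for x0 in np.arange(555,670,10):
    m=bl[(bl[:,0]>=x0)&(bl[:,0]<x0+10)]
    if len(m): print(x0+5,len(m),m[:,1].mean(),m[:,1].min(),m[:,1].max(),np.median(m[:,3]))
k=bl[(bl[:,0]>575)&(bl[:,0]<640)]
print('slope dz/dx',np.polyfit(bl[:,0],bl[:,3],1),'dy/dx',np.polyfit(k[:,0],k[:,1],1))
for q in [(279.4,115),(282.9,150.4),(285,132.8),(295,132.8)]: print(q,on_z('top',*q,215))
# hood/stand: carriage yaw from shaft; hood rim & tray in both
ds=np.load('side0.npy'); s=cv2.imread('pics/side0.png')
for (u,v) in [(318,196),(330,205),(345,215),(320,214),(349,207),(331,238),(345,235),(312,232)]: print('side',u,v,s[v,u],at_depth('side',u,v,ds[v,u]))
for q in [(310,180),(328,190),(348,192)]: print('proj',q)
c=cv2.resize(s[155:275,270:420],None,fx=5.2,fy=5,interpolation=cv2.INTER_CUBIC); cv2.imwrite('pics/crop2.png',c)
E
```

```text
305 138 563.6800052719507 665.8206740057666 569.038812537458 641.6834044970716
570 13 44.538978393108124 40.09835994928572 50.57420007342341 215.96857342014368
580 15 45.318159640244644 40.06743412387284 50.566476265163345 217.30764563567686
590 20 45.28671745970334 40.02633451970219 50.543382338219985 217.74620985571562
600 20 47.21907383945215 39.99561104854223 53.130216299619946 219.32205102607531
610 20 47.843195960588716 42.57323414243103 53.109404166210425 218.5743814550002
620 16 48.30731135662103 42.5447279875972 55.69925255721677 219.26826845428866
630 21 50.043161454186915 42.53524697055843 55.69308969713727 221.02531713143776
640 13 51.203920775562175 45.131468115530836 55.66858568381461 221.13952653266892
slope dz/dx [  0.1 174.4] dy/dx [  0.1 -13.5]
(279.4, 115) [658.4  52.1 215. ]
(282.9, 150.4) [563.1  43.2 215. ]
(285, 132.8) [610.2  37.5 215. ]
(295, 132.8) [609.8  11.2 215. ]
side 318 196 [36 33 33] [412.1 -96.  199.3]
side 330 205 [20 17 16] [ 441.1 -120.3  184. ]
side 345 215 [10 14 17] [ 483.1 -120.8  145.1]
side 320 214 [24 20 26] [ 413.2 -126.   160.9]
side 349 207 [ 6 12 10] [ 493.6 -119.6  170.9]
side 331 238 [158 165 168] [451.6 -83.   30.3]
side 345 235 [121 126 129] [493.3 -85.2  38.8]
side 312 232 [210 218 222] [397.7 -59.9  40.5]
proj (310, 180)
proj (328, 190)
proj (348, 192)
```

View pics/crop2.png

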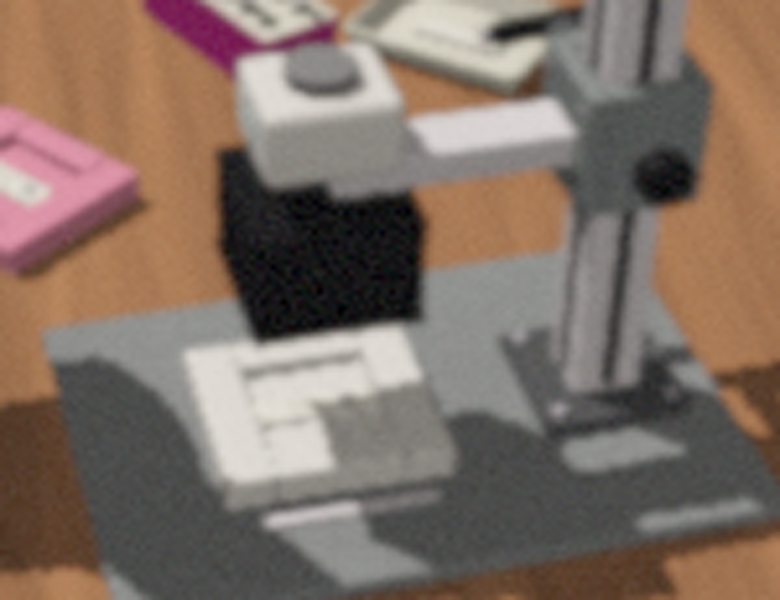

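Stand frame is nearly world-aligned (yaw ≈0.095). Pivot is about (655,52,214), axis about (606,47,211), and the hood rim is about 100 mm above the tray top (~42). Gripping the folded handle crosswise would put the gripper body near the column. So I'll push it out with the closed fingers from behind (fingers closing along x), then grip it in the same orientation for winding.

```bash
cat >> h.py <<'E'
from scipy.spatial.transform import Rotation as Ro
def plan(wps,start=None,yaw=None):
    """wps: (x,y,z,yaw); prints rows n x [tool shares]; from measured or given start"""
    o=bot.get_obs(); r=o['tcp_rot']; p=np.array(o['tool_pos']) if start is None else np.array(start,float)
    y=(r[2] if yaw is None else yaw)
    for w in wps:
        dy=(w[3]-y+np.pi)%(2*np.pi)-np.pi; D=np.array(w[:3])-p
        n=max(1,int(np.ceil(max(np.linalg.norm(D)/49,abs(dy)/.149))))
        for i in range(n):
            R=Ro.from_euler('xyz',[np.pi,0,y]); s=R.inv().apply(D/n)/500
            print(w if i==0 else '',np.round([*s,-dy/n/(np.pi/2)],4)); y+=dy/n
        p=np.array(w[:3],float)
E
python3 - <<'E'
from h import *
np.set_printoptions(precision=4,suppress=True)
o=bot.get_obs(); print(o['tool_pos'],o['tcp_rot'])
for q in [(319.6,222.6),(350.4,218.6)]:
    a,d=ray('side',*q); print('rim', a+d*(-124-a[1])/d[1])
y0=o['tcp_rot'][2]
plan([(134,-507,420,y0),(430,-150,420,y0),(470,90,420,1.666),(568,18,420,1.666),(568,18,209,1.666)])
E
```

```text
[ 133.8281 -507.2846  237.0953] [-3.1402 -0.0002  0.2578]
rim [ 412.2539 -124.      129.0604]
rim [ 498.0644 -124.      133.1819]
(134, -507, 420, np.float64(0.2578031979673143)) [ 0.0001 -0.0001 -0.0915 -0.    ]
 [ 0.0001 -0.0001 -0.0915 -0.    ]
 [ 0.0001 -0.0001 -0.0915 -0.    ]
 [ 0.0001 -0.0001 -0.0915 -0.    ]
(430, -150, 420, np.float64(0.2578031979673143)) [ 0.0754 -0.0539 -0.     -0.    ]
 [ 0.0754 -0.0539 -0.     -0.    ]
 [ 0.0754 -0.0539 -0.     -0.    ]
 [ 0.0754 -0.0539 -0.     -0.    ]
 [ 0.0754 -0.0539 -0.     -0.    ]
 [ 0.0754 -0.0539 -0.     -0.    ]
 [ 0.0754 -0.0539 -0.     -0.    ]
 [ 0.0754 -0.0539 -0.     -0.    ]
 [ 0.0754 -0.0539 -0.     -0.    ]
 [ 0.0754 -0.0539 -0.     -0.    ]
(470, 90, 420, 1.666) [ 0.02   -0.0444 -0.     -0.0896]
 [ 0.026  -0.0411 -0.     -0.0896]
 [ 0.0315 -0.0371 -0.     -0.0896]
 [ 0.0364 -0.0323 -0.     -0.0896]
 [ 0.0406 -0.0269 -0.     -0.0896]
 [ 0.0439 -0.0209 -0.     -0.0896]
 [ 0.0464 -0.0145 -0.     -0.0896]
 [ 0.048  -0.0079 -0.     -0.0896]
 [ 0.0487 -0.001  -0.     -0.0896]
 [ 0.0483  0.0058  0.     -0.0896]
(568, 18, 420, 1.666) [-0.054   0.0605  0.      0.    ]
 [-0.054   0.0605  0.      0.    ]
 [-0.054   0.0605  0.      0.    ]
(568, 18, 209, 1.666) [ 0.     -0.      0.0844 -0.    ]
 [ 0.     -0.      0.0844 -0.    ]
 [ 0.     -0.      0.0844 -0.    ]
 [ 0.     -0.      0.0844 -0.    ]
 [ 0.     -0.      0.0844 -0.    ]
```

Request:
step_arm([
  [0,0,0,-0.09,0],
  [0,0,0,-0.09,0],
  [0,0,0,-0.09,0],
  [0,0,0,-0.09,0],
  [0,0.075,-0.054,0,0],
  [0,0.075,-0.054,0,0],
  [0,0.075,-0.054,0,0],
  [0,0.075,-0.054,0,0],
])

```text
time: 0.9
tool_pos: [252.1, -363.4, 417.4]
tcp_rot: [-3.141, -0.0, 0.257]
contact_force: [0.3, -0.5, -0.0]
grip_width: 32.2
finger_force: 0.0
```

Request:
step_arm([
  [0,0.075,-0.054,0,0],
  [0,0.075,-0.054,0,0],
  [0,0.075,-0.054,0,0],
  [0,0.075,-0.054,0,0],
  [0,0.075,-0.054,0,0],
  [0,0.075,-0.054,0,0],
  [0,0.02,-0.044,0,-0.09],
  [0,0.026,-0.041,0,-0.09],
])

```text
time: 1.7
tool_pos: [436.2, -101.6, 417.0]
tcp_rot: [-3.14, 0.001, 0.548]
contact_force: [0.2, -0.5, -0.5]
grip_width: 0.3
finger_force: 0.0
```

Request:
step_arm([
  [0,0.031,-0.037,0,-0.09],
  [0,0.036,-0.032,0,-0.09],
  [0,0.041,-0.027,0,-0.09],
  [0,0.044,-0.021,0,-0.09],
  [0,0.046,-0.015,0,-0.09],
  [0,0.048,-0.008,0,-0.09],
  [0,0.049,-0.001,0,-0.09],
  [0,0.048,0.006,0,-0.09],
])

```text
time: 2.5
tool_pos: [466.6, 89.7, 417.3]
tcp_rot: [-3.141, 0.0, 1.677]
contact_force: [0.0, -0.4, 0.4]
grip_width: 0.4
finger_force: 0.0
```

```bash
python3 - <<'E'
from h import *
np.set_printoptions(precision=4,suppress=True)
o=bot.get_obs(); print(o['time'],o['tool_pos'],o['tcp_rot'],o['joint_positions'],o['contact_force'],o['grip_width'])
plan([(566,18,420,1.666),(566,18,209,1.666)])
E
```

```text
2.5 [466.5608  89.7186 417.3366] [-3.1407  0.      1.6774] [ 0.0285  0.1723  1.2693 -0.0001  1.7009 -0.0781] [ 0.0411 -0.4054  0.3904] 0.37882692345455105
(566, 18, 420, 1.666) [-0.0546  0.0608 -0.0018  0.0024]
 [-0.0544  0.061  -0.0018  0.0024]
 [-0.0541  0.0612 -0.0018  0.0024]
(566, 18, 209, 1.666) [ 0.     -0.      0.0844 -0.    ]
 [ 0.     -0.      0.0844 -0.    ]
 [ 0.     -0.      0.0844 -0.    ]
 [ 0.     -0.      0.0844 -0.    ]
 [ 0.     -0.      0.0844 -0.    ]
```

Request:
step_arm([
  [0,-0.054,0.061,0,0.002],
  [0,-0.054,0.061,0,0.002],
  [0,-0.054,0.061,0,0.002],
  [0,0,0,0.09,0],
  [0,0,0,0.09,0],
  [0,0,0,0.09,0],
  [0,0,0,0.04,0],
  [0,0,0,0.01,0],
])

```text
time: 3.3
tool_pos: [564.1, 17.0, 254.4]
tcp_rot: [-3.135, -0.001, 1.662]
contact_force: [-0.3, 0.0, -0.9]
grip_width: 0.4
finger_force: 0.0
```

```bash
python3 - <<'E'
from h import *
n='top'
A,_=bot.capture('top');B,_=bot.capture('side')
a=cv2.resize(A[80:220,225:375],None,fx=2.6,fy=2.6,interpolation=cv2.INTER_CUBIC);b=cv2.resize(B[120:260,280:430],None,fx=2.6,fy=2.6,interpolation=cv2.INTER_CUBIC)
cv2.imwrite('pics/app.png',cv2.cvtColor(np.hstack([a,b]),cv2.COLOR_RGB2BGR)); print(bot.get_obs()['tool_pos'])
E
```

```text
[565.59131383  16.95102712 257.49057408]
```

View pics/app.png

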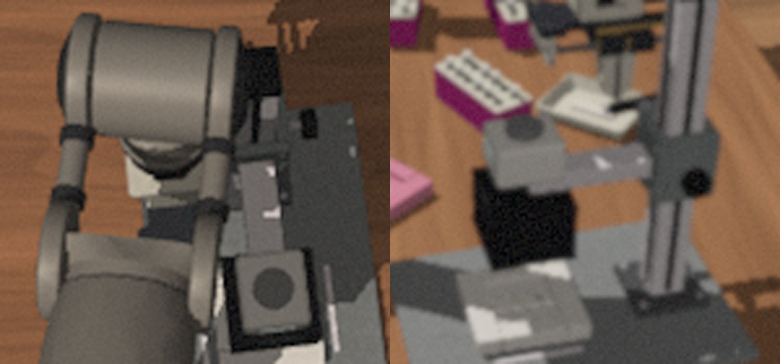

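The left half (top view) shows the wrist passing just left of the column, about (240,70) against the column at (262,70). The right half (side view) shows the closed fingers at (615,80), behind the stand and clear of it. I'll lower slowly.

Request:
step_arm([
  [0,0,0,0.03,0],
  [0,0,0,0.03,0],
  [0,0,0,0.03,0],
  [0,0,0,0.005,0],
  [0,0,0,0,0],
])

```text
time: 3.9
tool_pos: [566.3, 16.9, 211.4]
tcp_rot: [3.14, 0.0, 1.662]
contact_force: [0.3, -0.7, 0.6]
grip_width: 0.5
finger_force: 0.0
```

```bash
python3 - <<'E'
from h import *
np.set_printoptions(precision=4,suppress=True)
o=bot.get_obs(); print(o['tool_pos'],o['tcp_rot'],o['contact_force'])
ps=.095; P=np.array([655,52.]); E=np.array([[np.cos(ps),np.sin(ps)],[-np.sin(ps),np.cos(ps)]])
w=[]
for f in np.radians([0,15,30,45,60,75,85,90]):
    h=np.array([-np.cos(f),np.sin(f)]); n=np.array([np.sin(f),np.cos(f)])
    c=75*h-n*(8+19*np.sin(f)+9.5*np.cos(f)); c=P+c@E; w.append((*np.round(c,1),o['tool_pos'][2],1.666)); 
plan(w)
E
```

```text
[566.2512  16.9308 211.4476] [3.1398 0.0004 1.6622] [ 0.2713 -0.7057  0.6227]
(np.float64(582.0), np.float64(27.5), np.float64(211.4475576707423), 1.666) [ 0.0182  0.0333  0.     -0.0024]
(np.float64(577.4), np.float64(42.7), np.float64(211.4475576707423), 1.666) [ 0.0311 -0.0063 -0.     -0.    ]
(np.float64(576.1), np.float64(59.8), np.float64(211.4475576707423), 1.666) [ 0.0343  0.0007  0.     -0.    ]
(np.float64(579.2), np.float64(78.1), np.float64(211.4475576707423), 1.666) [ 0.0358  0.0097  0.     -0.    ]
(np.float64(587.7), np.float64(96.2), np.float64(211.4475576707423), 1.666) [ 0.0344  0.0204  0.     -0.    ]
(np.float64(601.8), np.float64(112.2), np.float64(211.4475576707423), 1.666) [ 0.0292  0.0311  0.     -0.    ]
(np.float64(614.1), np.float64(120.7), np.float64(211.4475576707423), 1.666) [ 0.0146  0.0261  0.     -0.    ]
(np.float64(621.0), np.float64(124.1), np.float64(211.4475576707423), 1.666) [ 0.0055  0.0144  0.     -0.    ]
```

Request:
step_arm([
  [0,0.025,0.002,0.003,0],
  [0,0.02,0.008,0.003,0],
  [0,0.015,0.003,0,0],
  [0,0.017,0,0,0],
  [0,0.017,0.001,0,0],
  [0,0,0,0,0],
])

```text
time: 4.5
tool_pos: [568.4, 65.8, 207.4]
tcp_rot: [3.141, -0.0, 1.663]
contact_force: [-0.4, -0.7, 0.5]
grip_width: 0.3
finger_force: 0.2
```

```bash
python3 - <<'E'
from h import *
np.set_printoptions(precision=3,suppress=True)
o=bot.get_obs(); print(o['tool_pos'],o['contact_force'],o['moment'])
E
```

```text
[568.443  65.803 207.398] [-0.364 -0.724  0.472] [-0.098 -0.146 -0.043]
```

Request:
step_arm([
  [0,0.013,0.01,0,0],
  [0,0.013,0.01,0,0],
  [0,0.017,0.01,0,0],
  [0,0.017,0.01,0,0],
  [0,0.015,0.015,0,0],
  [0,0.015,0.015,0,0],
])

```text
time: 5.1
tool_pos: [599.7, 113.2, 207.2]
tcp_rot: [3.141, 0.0, 1.662]
contact_force: [-1.2, -2.7, -0.0]
grip_width: 0.4
finger_force: 1.2
```

```bash
python3 - <<'E'
from h import *
np.set_printoptions(precision=3,suppress=True)
o=bot.get_obs(); print(o['tool_pos'],o['contact_force'],o['moment'])
d=bot.capture('top'); A=d[0]; B,_=bot.capture('side')
a=cv2.resize(A[80:220,225:375],None,fx=2.6,fy=2.6,interpolation=cv2.INTER_CUBIC);b=cv2.resize(B[120:260,280:430],None,fx=2.6,fy=2.6,interpolation=cv2.INTER_CUBIC)
cv2.imwrite('pics/push.png',cv2.cvtColor(np.hstack([a,b]),cv2.COLOR_RGB2BGR))
E
```

```text
[599.695 113.153 207.223] [-1.215 -2.704 -0.002] [-0.456  0.084 -0.022]
```

View pics/push.png

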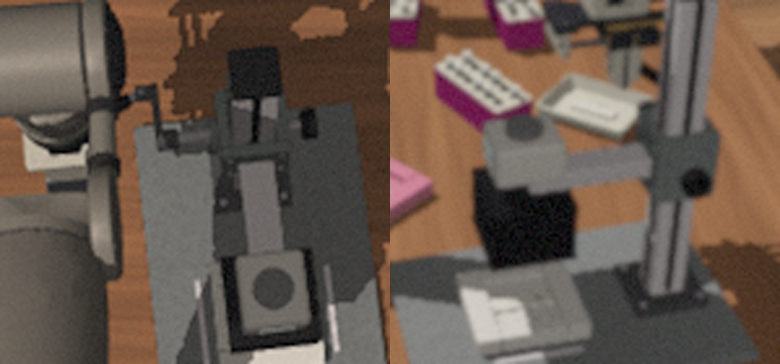

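Top view: the handle has left the arm and now points left of the pivot at (150,95). The push force is about 3 N, as expected. Now on to the stop.

Request:
step_arm([
  [0,0.009,0.014,0,0],
  [0,0.008,0.014,0,0],
  [0,0.004,0.012,0,0],
  [0,0.001,0.008,0,0],
])

```text
time: 5.6
tool_pos: [622.4, 125.9, 207.0]
tcp_rot: [-3.141, -0.0, 1.662]
contact_force: [-2.1, -0.6, 0.1]
grip_width: 0.6
finger_force: 1.2
```

Request:
step_arm([
  [0,0,0.006,0,0],
  [0,0,0.004,0,0],
])

```text
time: 5.8
tool_pos: [625.4, 126.4, 206.5]
tcp_rot: [-3.137, -0.001, 1.662]
contact_force: [-10.6, -0.2, 1.8]
grip_width: 0.3
finger_force: 5.5
```

Request:
step_arm([
  [0,0,0.002,0,0],
  [0,0,0,0,0],
])

```text
time: 6.0
tool_pos: [625.4, 126.4, 206.2]
tcp_rot: [-3.134, -0.001, 1.662]
contact_force: [-10.4, 0.9, 1.3]
grip_width: 0.6
finger_force: 5.4
```

Request:
step_arm([
  [0,0,-0.03,0,0],
  [0.7,0,-0.01,-0.07,0],
  [0.7,0,0.03,-0.08,0],
  [0.7,-0.004,0.06,0,0],
  [0.7,0,0.003,0,0],
  [0.7,0,0,0.05,0],
  [0.7,0,0,0.05,0],
  [0.7,0,0,0.05,0],
])

```text
time: 6.8
tool_pos: [654.1, 126.6, 205.8]
tcp_rot: [-3.141, -0.0, 1.662]
contact_force: [-0.3, -0.6, -0.1]
grip_width: 52.0
finger_force: 0.0
```

Request:
step_arm([
  [0.7,0,0,0,0],
  [0.7,0,0,0,0],
])

```text
time: 7.0
tool_pos: [654.4, 126.6, 207.3]
tcp_rot: [-3.141, -0.0, 1.662]
contact_force: [-0.2, 0.2, 0.8]
grip_width: 63.4
finger_force: 0.0
```

Request:
step_arm([
  [0,0,0,0,0],
  [0,0,0,0,0],
  [0,0,0,0,0],
  [0,0,0,0,0],
  [0,0,0,0,0],
  [0,0,0,0,0],
  [0,0,0,0,0],
  [0,0,0,0,0],
])

```text
time: 7.8
tool_pos: [651.1, 126.3, 206.2]
tcp_rot: [-3.132, 0.0, 1.662]
contact_force: [-12.6, -1.2, 2.0]
grip_width: 14.8
finger_force: 30.0
```

```bash
python3 - <<'E'
from h import *
np.set_printoptions(precision=3,suppress=True)
o=bot.get_obs(); print(o['tool_pos'],o['contact_force'],o['moment'],o['grip_width'])
d=bot.capture('top'); A=d[0]; B,_=bot.capture('side')
a=cv2.resize(A[80:220,225:375],None,fx=2.6,fy=2.6,interpolation=cv2.INTER_CUBIC);b=cv2.resize(B[120:260,280:430],None,fx=2.6,fy=2.6,interpolation=cv2.INTER_CUBIC)
cv2.imwrite('pics/grip.png',cv2.cvtColor(np.hstack([a,b]),cv2.COLOR_RGB2BGR))
E
```

```text
[651.139 126.301 206.156] [-12.568  -1.185   1.988] [-0.272  1.805  0.042] 14.788222509680603
```

View pics/grip.png

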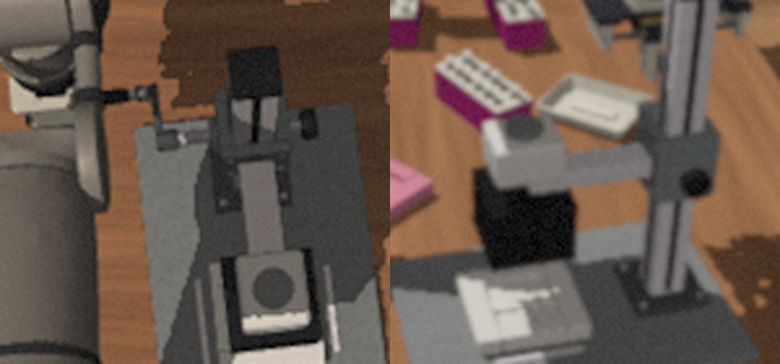

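Gripped at stand-frame s=0 (x 651.1). The arm yields at about 3.8 N/mm, so winding force can be graded finely. Next is a small winding planner that estimates the commanded pose as measured − F/k.

```bash
cat > w.py <<'E'
import sys,json
from h import *
np.set_printoptions(precision=4,suppress=True)
ps=.095; ex=np.array([np.cos(ps),np.sin(ps)]); O=np.array([651.1,126.3]); K=3.8
def state():
    o=bot.get_obs(); d=np.array(o['tool_pos'])[:2]-O; F=np.array(o['contact_force'])
    return d@ex, d@[-ex[1],ex[0]], o['tool_pos'][2], F[:2]@ex, F[2], o
def wind(cx,zc0,th0,dth,n,lead=1.5,R=50,extra=0):
    s,y,z,fs,fz,o=state(); t=th0
    for _ in range(60): t=np.arctan2(z-(zc0-14*(t-th0)),s-cx)+2*np.pi*np.round((t-np.arctan2(z-(zc0-14*(t-th0)),s-cx))/2/np.pi)
    zc=zc0-14*(t-th0); r=np.hypot(s-cx,z-zc); er=np.array([np.cos(t),np.sin(t)]); et=np.array([-er[1],er[0]]); f=np.array([fs,fz])
    print('t',round(o['time'],2),'s,y,z',np.round([s,y,z],2),'theta',round(t,3),'r',round(r,2),'Ftan',round(f@et,2),'Frad',round(f@er,2),'F',fs.round(1),fz.round(1),'Fy',o['contact_force'][1].round(1),'M',o['moment'],'w',round(o['grip_width'],1))
    c=np.array([s,z])-f/K; log=json.load(open('log.json')) if len(sys.argv)<1 else None
    for i in range(n):
        t2=t+dth*(i+1); p=np.array([cx+R*np.cos(t2),zc0-14*(t2-th0)+R*np.sin(t2)])+lead*np.array([-np.sin(t2),np.cos(t2)])
        d=p-c; print(np.round([0,0,d[0]/500,-d[1]/500,0],4)); c=p
E
python3 -c "
from w import *
wind(-49.9,202.7,.07,.06,6)"
```

```text
t 7.9 s,y,z [  0.04  -0.01 206.18] theta 0.07 r 50.06 Ftan 3.43 Frad -12.58 F -12.8 2.6 Fy -1.7 M [-0.2451  1.7819 -0.0415] w 14.9
[ 0.      0.     -0.0078 -0.0086  0.    ]
[ 0.      0.     -0.0011 -0.0042  0.    ]
[ 0.      0.     -0.0015 -0.0041  0.    ]
[ 0.      0.     -0.0018 -0.004   0.    ]
[ 0.      0.     -0.0022 -0.0039  0.    ]
[ 0.      0.     -0.0025 -0.0038  0.    ]
```

Request:
step_arm([
  [0,0,-0.007,-0.006,0],
  [0,0,-0.0011,-0.0042,0],
  [0,0,-0.0015,-0.0041,0],
  [0,0,-0.0018,-0.004,0],
  [0,0,-0.0022,-0.004,0],
  [0,0,-0.0025,-0.004,0],
])

```text
time: 8.5
tool_pos: [645.9, 125.7, 219.6]
tcp_rot: [-3.139, 0.0, 1.662]
contact_force: [-3.3, -0.3, -12.7]
grip_width: 15.2
finger_force: 30.1
```

```bash
python3 -c "
from w import *
wind(-49.9,202.7,.07,.1,6)"
```

```text
t 8.5 s,y,z [ -5.27  -0.05 219.62] theta 0.466 r 49.97 Ftan -9.84 Frad -8.71 F -3.4 -12.7 Fy -0.3 M [-0.0282  0.3939  0.1853] w 15.2
[ 0.      0.     -0.0083 -0.0018  0.    ]
[ 0.      0.     -0.006  -0.0052  0.    ]
[ 0.      0.     -0.0068 -0.0045  0.    ]
[ 0.      0.     -0.0075 -0.0038  0.    ]
[ 0.      0.     -0.0081 -0.003   0.    ]
[ 0.      0.     -0.0087 -0.0022  0.    ]
```

Request:
step_arm([
  [0,0,-0.0083,-0.0025,0],
  [0,0,-0.006,-0.0052,0],
  [0,0,-0.0068,-0.0045,0],
  [0,0,-0.0075,-0.0038,0],
  [0,0,-0.0081,-0.003,0],
  [0,0,-0.0087,-0.0022,0],
])

```text
time: 9.1
tool_pos: [625.2, 123.7, 232.8]
tcp_rot: [3.136, 0.0, 1.662]
contact_force: [4.8, 0.1, -4.4]
grip_width: 15.0
finger_force: 30.2
```

```bash
python3 -c "
from w import *
wind(-49.9,202.7,.07,.12,8)"
```

```text
t 9.1 s,y,z [-26.06  -0.18 232.83] theta 1.076 r 50.23 Ftan -6.29 Frad -1.64 F 4.8 -4.4 Fy 0.1 M [ 0.1342 -1.0543  0.3174] w 15.0
[ 0.      0.     -0.0114 -0.      0.    ]
[ 0.      0.     -0.0115 -0.      0.    ]
[ 0.      0.     -0.0118  0.0014  0.    ]
[ 0.      0.     -0.012   0.0028  0.    ]
[ 0.      0.     -0.012   0.0043  0.    ]
[ 0.      0.     -0.0118  0.0057  0.    ]
[ 0.      0.     -0.0114  0.0071  0.    ]
[ 0.      0.     -0.0109  0.0084  0.    ]
```

Tracks well: radius 50.2, tangential ≈6 N.

Request:
step_arm([
  [0,0,-0.0114,0,0],
  [0,0,-0.0115,0,0],
  [0,0,-0.0118,0.0014,0],
  [0,0,-0.012,0.0028,0],
  [0,0,-0.012,0.0043,0],
  [0,0,-0.0118,0.0057,0],
  [0,0,-0.0114,0.0071,0],
  [0,0,-0.0109,0.0084,0],
])

```text
time: 9.9
tool_pos: [577.8, 118.8, 217.3]
tcp_rot: [3.139, 0.001, 1.662]
contact_force: [2.4, -3.9, 5.2]
grip_width: 15.4
finger_force: 30.0
```

```bash
python3 -c "
from w import *
wind(-49.9,202.7,.07,.12,8)"
```

```text
t 9.9 s,y,z [-73.68  -0.49 217.32] theta 2.078 r 48.91 Ftan -4.24 Frad 3.57 F 2.0 5.2 Fy -3.9 M [-0.6999 -0.4963  0.1215] w 15.4
[ 0.      0.     -0.0126  0.0069  0.    ]
[ 0.      0.     -0.009   0.0112  0.    ]
[ 0.      0.     -0.008   0.0123  0.    ]
[ 0.      0.     -0.0069  0.0132  0.    ]
[ 0.      0.     -0.0057  0.0139  0.    ]
[ 0.      0.     -0.0044  0.0145  0.    ]
[ 0.     0.    -0.003  0.015  0.   ]
[ 0.      0.     -0.0016  0.0153  0.    ]
```

Request:
step_arm([
  [0,0,-0.0115,0.0075,0],
  [0,0,-0.009,0.0112,0],
  [0,0,-0.008,0.0123,0],
  [0,0,-0.0069,0.0132,0],
  [0,0,-0.0057,0.0139,0],
  [0,0,-0.0044,0.0145,0],
  [0,0,-0.003,0.015,0],
  [0,0,-0.0016,0.0153,0],
])

```text
time: 10.7
tool_pos: [551.9, 116.2, 164.1]
tcp_rot: [-3.14, 0.002, 1.661]
contact_force: [1.6, -5.7, 4.9]
grip_width: 15.0
finger_force: 30.0
```

```bash
python3 -c "
from w import *
wind(-49.9,202.7,.07,.12,8)"
```

```text
t 10.7 s,y,z [-99.69  -0.68 164.05] theta -2.187 r 86.11 Ftan -2.0 Frad -4.58 F 1.0 4.9 Fy -5.7 M [-0.9635 -0.5137 -0.0575] w 15.0
[ 0.      0.      0.0551 -0.0504  0.    ]
[0.     0.     0.011  0.0081 0.    ]
[0.     0.     0.0115 0.0068 0.    ]
[0.     0.     0.0118 0.0053 0.    ]
[0.     0.     0.012  0.0039 0.    ]
[0.     0.     0.012  0.0025 0.    ]
[0.     0.     0.0118 0.0011 0.    ]
[ 0.      0.      0.0114 -0.0003  0.    ]
```

```bash
sed -i 's/extra=0):/t0=None):/; s/t=th0$/t=th0 if t0 is None else t0/; s/; log=.*$//' w.py; sed -i 's/for _ in range(60): t=.*/for _ in range(60):\n        a=np.arctan2(z-(zc0-14*(t-th0)),s-cx); t=a+2*np.pi*np.round((t-a)\/2\/np.pi)/' w.py; python3 -c "
from w import *
wind(-49.9,202.7,.07,.12,8,t0=3)"
```

```text
t 10.7 s,y,z [-99.69  -0.68 164.05] theta 3.073 r 49.91 Ftan -4.95 Frad -0.68 F 1.0 4.9 Fy -5.7 M [-0.9635 -0.5137 -0.0575] w 15.0
[0.     0.     0.0004 0.0158 0.    ]
[0.     0.     0.0017 0.0152 0.    ]
[0.     0.     0.0031 0.0149 0.    ]
[0.     0.     0.0045 0.0145 0.    ]
[0.     0.     0.0058 0.0139 0.    ]
[0.     0.     0.007  0.0131 0.    ]
[0.     0.     0.0081 0.0122 0.    ]
[0.     0.     0.0091 0.0112 0.    ]
```

Request:
step_arm([
  [0,-0.002,0.0004,0.0158,0],
  [0,-0.001,0.0017,0.0152,0],
  [0,0,0.0031,0.0149,0],
  [0,0,0.0045,0.0145,0],
  [0,0,0.0058,0.0139,0],
  [0,0,0.007,0.0131,0],
  [0,0,0.0081,0.0122,0],
  [0,0,0.0091,0.0112,0],
])

```text
time: 11.5
tool_pos: [571.6, 118.0, 107.9]
tcp_rot: [-3.138, -0.001, 1.662]
contact_force: [-5.7, 2.2, 1.5]
grip_width: 14.7
finger_force: 30.0
```

```bash
python3 -c "
from w import *
wind(-49.9,202.7,.07,.12,8,t0=4)"
```

```text
t 11.5 s,y,z [-79.9   -0.71 107.85] theta 4.057 r 49.22 Ftan -5.21 Frad 2.11 F -5.4 1.5 Fy 2.2 M [ 0.3174  0.6225 -0.0527] w 14.7
[0.     0.     0.0087 0.0121 0.    ]
[0.     0.     0.0108 0.0085 0.    ]
[0.     0.     0.0114 0.0072 0.    ]
[0.     0.     0.0117 0.0058 0.    ]
[0.     0.     0.012  0.0044 0.    ]
[0.     0.     0.012  0.0029 0.    ]
[0.     0.     0.0119 0.0015 0.    ]
[0.     0.     0.0115 0.0001 0.    ]
```

Request:
step_arm([
  [0,0.001,0.0087,0.0121,0],
  [0,0,0.0108,0.0085,0],
  [0,0,0.0114,0.0072,0],
  [0,0,0.0117,0.0058,0],
  [0,0,0.012,0.0044,0],
  [0,0,0.012,0.0029,0],
  [0,0,0.0119,0.0015,0],
  [0,0,0.0115,0.0001,0],
])

```text
time: 12.3
tool_pos: [616.3, 122.6, 86.6]
tcp_rot: [-3.138, -0.001, 1.663]
contact_force: [-6.3, 3.7, -1.3]
grip_width: 14.9
finger_force: 30.0
```

```bash
python3 - <<'E'
from w import *
wind(-49.9,202.7,.07,.06,8,t0=5)
B,D=bot.capture('side'); cv2.imwrite('pics/low.png',cv2.cvtColor(cv2.resize(B[170:275,290:420],None,fx=5,fy=5,interpolation=cv2.INTER_CUBIC),cv2.COLOR_RGB2BGR))
E
```

```text
t 12.3 s,y,z [-34.98  -0.34  86.64] theta 5.021 r 49.07 Ftan -6.01 Frad -0.53 F -5.9 -1.3 Fy 3.7 M [0.3733 0.9519 0.1682] w 14.9
[0.     0.     0.0059 0.0011 0.    ]
[ 0.      0.      0.0055 -0.0008  0.    ]
[ 0.      0.      0.0053 -0.0011  0.    ]
[ 0.      0.      0.0051 -0.0015  0.    ]
[ 0.      0.      0.0049 -0.0018  0.    ]
[ 0.      0.      0.0047 -0.002   0.    ]
[ 0.      0.      0.0045 -0.0023  0.    ]
[ 0.      0.      0.0042 -0.0026  0.    ]
```

View pics/low.png

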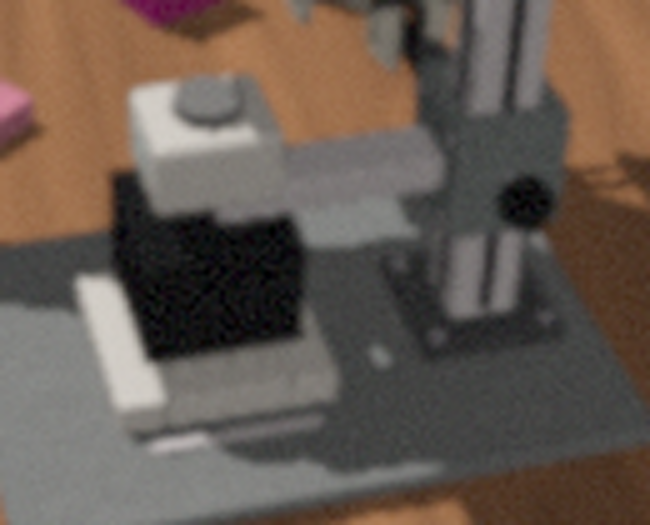

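The hood is low over the tray now. Its rim corners are at crop (150,358) and (300,335), i.e. pixels (320,241.6) and (350,237).

```bash
python3 - <<'E'
from w import *
for q in [(320,241.6),(350,237)]:
    a,d=ray('side',*q); print('rim', a+d*(-124-a[1])/d[1])
wind(-49.9,202.7,.07,.06,8,t0=5,R=49.3)
E
```

```text
rim [ 413.0555 -124.       58.285 ]
rim [ 499.682  -124.       64.7509]
t 12.35 s,y,z [-34.11  -0.32  86.67] theta 5.04 r 49.06 Ftan -5.3 Frad -0.7 F -5.2 -1.0 Fy 2.8 M [0.3746 0.7363 0.1691] w 15.1
[ 0.      0.      0.0057 -0.0005  0.    ]
[ 0.      0.      0.0053 -0.0009  0.    ]
[ 0.      0.      0.0052 -0.0012  0.    ]
[ 0.      0.      0.005  -0.0015  0.    ]
[ 0.      0.      0.0048 -0.0018  0.    ]
[ 0.      0.      0.0046 -0.0021  0.    ]
[ 0.      0.      0.0043 -0.0023  0.    ]
[ 0.      0.      0.0041 -0.0026  0.    ]
```

Request:
step_arm([
  [0,0.001,0.0057,-0.0005,0],
  [0,0,0.0053,-0.0009,0],
  [0,0,0.0052,-0.0012,0],
  [0,0,0.005,-0.0015,0],
  [0,0,0.0048,-0.0018,0],
  [0,0,0.0046,-0.0021,0],
  [0,0,0.0043,-0.0023,0],
  [0,0,0.0041,-0.0026,0],
])

```text
time: 13.15
tool_pos: [635.1, 124.7, 92.1]
tcp_rot: [-3.136, -0.0, 1.663]
contact_force: [-5.7, 0.8, -5.1]
grip_width: 15.0
finger_force: 30.1
```

```bash
python3 - <<'E'
from w import *
wind(-49.9,202.7,.07,.05,8,t0=5.5,R=49.3)
E
```

```text
t 13.15 s,y,z [-16.08  -0.12  92.14] theta 5.484 r 48.5 Ftan -7.59 Frad -0.24 F -5.6 -5.1 Fy 0.8 M [0.3119 0.7445 0.1424] w 15.0
[ 0.      0.      0.0036 -0.0005  0.    ]
[ 0.      0.      0.0032 -0.0024  0.    ]
[ 0.      0.      0.003  -0.0025  0.    ]
[ 0.      0.      0.0028 -0.0027  0.    ]
[ 0.      0.      0.0026 -0.0028  0.    ]
[ 0.      0.      0.0023 -0.0029  0.    ]
[ 0.      0.      0.0021 -0.0031  0.    ]
[ 0.      0.      0.0019 -0.0032  0.    ]
```

Request:
step_arm([
  [0,0,0.0032,-0.001,0],
  [0,0,0.0032,-0.0024,0],
  [0,0,0.003,-0.0025,0],
  [0,0,0.0028,-0.0027,0],
  [0,0,0.0026,-0.0028,0],
  [0,0,0.0023,-0.0029,0],
  [0,0,0.0021,-0.0031,0],
  [0,0,0.0019,-0.0032,0],
])

```text
time: 13.95
tool_pos: [645.9, 125.8, 102.2]
tcp_rot: [-3.136, -0.001, 1.663]
contact_force: [-4.5, 2.5, -8.2]
grip_width: 15.3
finger_force: 30.0
```

```bash
python3 - <<'E'
from w import *
wind(-49.9,202.7,.07,.03,8,t0=5.8,R=49)
E
```

```text
t 13.95 s,y,z [ -5.24  -0.03 102.23] theta 5.878 r 48.59 Ftan -9.24 Frad -0.67 F -4.3 -8.2 Fy 2.5 M [0.3929 0.5778 0.1844] w 15.3
[ 0.      0.      0.0007 -0.      0.    ]
[ 0.      0.      0.001  -0.0019  0.    ]
[ 0.      0.      0.0009 -0.002   0.    ]
[ 0.      0.      0.0008 -0.002   0.    ]
[ 0.      0.      0.0007 -0.002   0.    ]
[ 0.      0.      0.0006 -0.002   0.    ]
[ 0.      0.      0.0005 -0.0021  0.    ]
[ 0.      0.      0.0004 -0.0021  0.    ]
```

Request:
step_arm([
  [0,0,0.0008,-0.0012,0],
  [0,0,0.001,-0.002,0],
  [0,0,0.0009,-0.002,0],
  [0,0,0.0008,-0.002,0],
  [0,0,0.0007,-0.002,0],
  [0,0,0.0006,-0.002,0],
  [0,0,0.0005,-0.0021,0],
])

```text
time: 14.65
tool_pos: [649.3, 126.1, 110.1]
tcp_rot: [-3.139, -0.001, 1.662]
contact_force: [-3.4, 3.1, -8.0]
grip_width: 15.5
finger_force: 30.0
```

```bash
python3 - <<'E'
from w import *
wind(-49.9,202.7,.07,.02,8,t0=6.1,R=49,lead=2)
# tray top height via depth in both cams near exposed tray area
B,D=bot.capture('side')
H=np.array([[*at_depth('side',u,v,D[v,u]),B[v,u].min()] for v in range(220,262) for u in range(300,362)])
m=(H[:,2]>34)&(H[:,2]<52)&(H[:,3]>90); print('tray z',m.sum(),np.percentile(H[m,2],[10,25,50,75,90]))
m=(H[:,2]>12)&(H[:,2]<27)&(H[:,3]>40); print('board z',m.sum(),np.median(H[m,2]))
A,E=bot.capture('top')
H=np.array([[*at_depth('top',u,v,E[v,u]),A[v,u].min()] for v in range(205,225) for u in range(308,350)]); m=(H[:,2]>34)&(H[:,2]<52)&(H[:,3]>100); print('tray z top',m.sum(),np.percentile(H[m,2],[25,50,75]) if m.sum() else '')
E
```

```text
t 14.65 s,y,z [ -1.79  -0.08 110.14] theta 6.122 r 48.74 Ftan -8.37 Frad -1.77 F -3.1 -8.0 Fy 3.1 M [0.6017 0.5373 0.1981] w 15.5
[ 0.      0.     -0.0003 -0.0011  0.    ]
[ 0.      0.      0.0002 -0.0014  0.    ]
[ 0.      0.      0.0001 -0.0014  0.    ]
[ 0.      0.      0.0001 -0.0014  0.    ]
[ 0.      0.      0.0001 -0.0014  0.    ]
[ 0.      0.      0.     -0.0014  0.    ]
[ 0.      0.     -0.     -0.0014  0.    ]
[ 0.      0.     -0.0001 -0.0014  0.    ]
tray z 416 [36.3277 37.8155 39.1426 40.5019 41.927 ]
board z 1194 17.939362657816787
tray z top 293 [37.8141 40.1365 42.1078]
```

Request:
step_arm([
  [0,0.001,-0.0003,-0.0012,0],
  [0,0,0.0002,-0.0014,0],
  [0,0,0.0001,-0.0014,0],
  [0,0,0.0001,-0.0014,0],
  [0,0,0.0001,-0.0014,0],
  [0,0,0,-0.0014,0],
])

```text
time: 15.35
tool_pos: [650.0, 126.1, 115.5]
tcp_rot: [3.141, -0.0, 1.662]
contact_force: [-2.3, 2.4, -8.3]
grip_width: 15.1
finger_force: 30.1
```

Request:
step_arm([
  [0,0,0,-0.0014,0],
  [0,0,0,-0.0014,0],
  [0,0,-0.0001,-0.0014,0],
])

```text
time: 15.65
tool_pos: [650.0, 126.1, 117.6]
tcp_rot: [3.141, 0.0, 1.662]
contact_force: [-1.2, 3.4, -11.3]
grip_width: 15.0
finger_force: 30.1
```

```bash
python3 - <<'E'
from w import *
wind(-49.9,202.7,.07,.02,8,t0=6.3,R=49,lead=2)
E
```

```text
t 15.65 s,y,z [ -1.13  -0.06 117.57] theta 6.336 r 48.84 Ftan -11.23 Frad -1.44 F -0.8 -11.3 Fy 3.4 M [0.5297 0.1022 0.1555] w 15.0
[ 0.      0.     -0.0005  0.0005  0.    ]
[ 0.      0.     -0.0002 -0.0014  0.    ]
[ 0.      0.     -0.0003 -0.0014  0.    ]
[ 0.      0.     -0.0003 -0.0014  0.    ]
[ 0.      0.     -0.0004 -0.0014  0.    ]
[ 0.      0.     -0.0004 -0.0014  0.    ]
[ 0.      0.     -0.0004 -0.0014  0.    ]
[ 0.      0.     -0.0005 -0.0013  0.    ]
```

Request:
step_arm([
  [0,0,0,0,0],
])

```text
time: 15.75
tool_pos: [650.0, 126.2, 117.4]
tcp_rot: [3.141, -0.0, 1.662]
contact_force: [-0.5, 2.5, -10.6]
grip_width: 15.3
finger_force: 30.1
```

Request:
step_arm([
  [0,0,0,0,0],
])

```text
time: 15.85
tool_pos: [650.0, 126.1, 117.4]
tcp_rot: [-3.142, -0.0, 1.662]
contact_force: [-0.8, 3.1, -10.4]
grip_width: 14.8
finger_force: 30.1
```

Request:
step_arm([
  [0,0,-0.0002,-0.001,0],
])

```text
time: 15.95
tool_pos: [649.9, 126.2, 117.8]
tcp_rot: [-3.142, -0.0, 1.662]
contact_force: [0.0, 3.8, -13.1]
grip_width: 15.1
finger_force: 30.1
```

Request:
step_arm([
  [0,0,0,0,0],
  [0,0,0,0,0],
])

```text
time: 16.15
tool_pos: [649.9, 126.1, 117.8]
tcp_rot: [-3.142, -0.0, 1.662]
contact_force: [-0.4, 3.6, -12.5]
grip_width: 15.0
finger_force: 30.1
```

```bash
python3 - <<'E'
from w import *
wind(-49.9,202.7,.07,.02,1,t0=6.3,R=49,lead=2)
B,D=bot.capture('side'); bot.capture('side')
wind(-49.9,202.7,.07,.02,1,t0=6.3,R=49,lead=2)
cv2.imwrite('pics/touch.png',cv2.cvtColor(cv2.resize(B[185:270,295:375],None,fx=7,fy=7,interpolation=cv2.INTER_CUBIC),cv2.COLOR_RGB2BGR))
E
```

```text
t 16.15 s,y,z [ -1.23  -0.05 117.81] theta 6.344 r 48.76 Ftan -12.52 Frad -0.8 F -0.0 -12.5 Fy 3.6 M [ 0.6147 -0.1013  0.2497] w 15.0
[ 0.      0.     -0.      0.0012  0.    ]
t 16.25 s,y,z [ -1.25  -0.05 117.85] theta 6.345 r 48.75 Ftan -12.84 Frad -0.95 F -0.2 -12.9 Fy 3.3 M [ 0.6147 -0.1047  0.1863] w 15.1
[ 0.      0.     -0.      0.0014  0.    ]
```

View pics/touch.png

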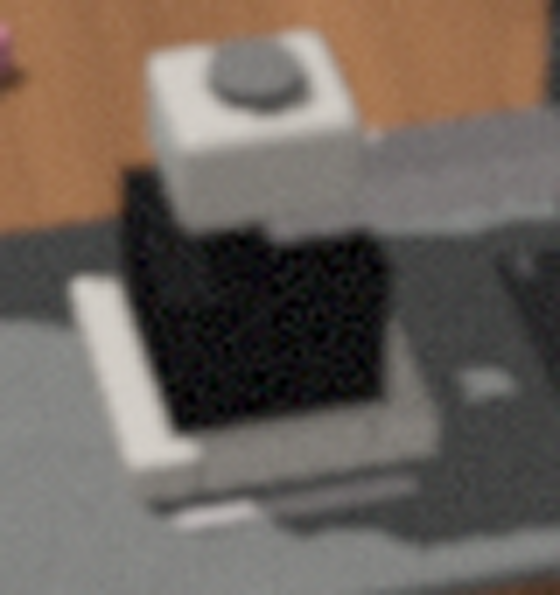

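The hood stands on the tray at (280,400) with no gap, and the tray looks unmoved. Fz rose from the 8.2 N baseline to 12.7 N. The effective lever is 50−14=36 mm, so that is ≈11.5 N on the tray, about 1 kg. Now I'll ease off the handle force gently, then release.

Request:
step_arm([
  [0,0,0,0.001,0],
  [0,0,0,0.001,0],
  [0,0,0,0,0],
])

```text
time: 16.55
tool_pos: [649.9, 126.1, 117.4]
tcp_rot: [3.141, 0.0, 1.662]
contact_force: [-1.1, 3.6, -10.3]
grip_width: 15.1
finger_force: 30.1
```

Request:
step_arm([
  [0,0,0,0.002,0],
  [0,0,0,0.002,0],
  [0,0,0,0.002,0],
  [0,0,0,0,0],
])

```text
time: 16.95
tool_pos: [650.3, 126.1, 116.0]
tcp_rot: [3.139, 0.0, 1.662]
contact_force: [-4.3, 3.0, 1.3]
grip_width: 15.1
finger_force: 30.0
```

```bash
python3 - <<'E'
from w import *
wind(-49.9,202.7,.07,.02,1,t0=6.3,R=49,lead=2)
a=cv2.cvtColor(cv2.imread('pics/touch.png'),cv2.COLOR_BGR2GRAY).astype(np.float32)
l=cv2.cvtColor(cv2.imread('pics/low.png'),cv2.COLOR_BGR2GRAY)
for k in range(3):
    B,_=bot.capture('side'); b=cv2.cvtColor(cv2.resize(B[185:270,295:375],None,fx=7,fy=7,interpolation=cv2.INTER_CUBIC),cv2.COLOR_RGB2GRAY).astype(np.float32)
    for nm,(x,y,w,h) in dict(head=(100,20,280,230),tray=(60,260,400,270)).items():
        sh,r=cv2.phaseCorrelate(a[y:y+h,x:x+w],b[y:y+h,x:x+w],cv2.createHanningWindow((w,h),cv2.CV_32F)); print(nm,np.round(np.array(sh)/7,3),round(r,2))
E
```

```text
t 16.95 s,y,z [ -0.81  -0.09 116.03] theta 6.292 r 49.09 Ftan 1.3 Frad -3.98 F -4.0 1.3 Fy 3.0 M [0.4745 0.5959 0.1137] w 15.1
[ 0.      0.     -0.0024 -0.0061  0.    ]
head [-0.024 -0.018] 0.35
tray [-0.028  0.001] 0.19
head [-0.012  0.01 ] 0.34
tray [-0.071 -0.003] 0.22
head [-0.003 -0.013] 0.37
tray [ 0.019 -0.001] 0.23
```

The head has not moved (0.01 px), so the load is held by the crank's drag. Release and withdraw upward.

Request:
step_arm([
  [0,0.001,-0.002,0,0],
  [0.6,0,0,0,0],
  [0.6,0,0,0,0],
  [0.6,0,0,0,0],
  [0.6,0,0,0,0],
  [0.6,0,0,0,0],
  [0.6,0,0,0,0],
])

```text
time: 17.8
tool_pos: [648.9, 126.4, 114.0]
tcp_rot: [3.142, 0.0, 1.662]
contact_force: [-0.1, 0.3, 0.7]
grip_width: 54.5
finger_force: 0.0
```

Request:
step_arm([
  [0.6,0,0,-0.02,0],
  [0.6,0,0,-0.04,0],
  [0.6,0,0,-0.08,0],
  [0.6,0,0,-0.08,0],
  [0.6,0.05,-0.05,-0.05,0],
  [0.6,0.08,-0.05,0,0],
  [0.6,0.03,0,0,0],
  [0.6,0,0,0,0],
])

```text
time: 18.6
tool_pos: [591.1, 203.8, 250.1]
tcp_rot: [3.14, -0.0, 1.665]
contact_force: [0.4, -0.4, 0.1]
grip_width: 55.1
finger_force: 0.0
```

```bash
python3 - <<'E'
from w import *
o=bot.get_obs(); print(o['time'],o['tool_pos'],o['contact_force'],o['grip_width'])
a=cv2.cvtColor(cv2.imread('pics/touch.png'),cv2.COLOR_BGR2GRAY).astype(np.float32)
for k in range(2):
    B,_=bot.capture('side'); b=cv2.cvtColor(cv2.resize(B[185:270,295:375],None,fx=7,fy=7,interpolation=cv2.INTER_CUBIC),cv2.COLOR_RGB2GRAY).astype(np.float32)
    for nm,(x,y,w,h) in dict(head=(100,20,280,230),tray=(60,260,400,270)).items():
        sh,r=cv2.phaseCorrelate(a[y:y+h,x:x+w],b[y:y+h,x:x+w],cv2.createHanningWindow((w,h),cv2.CV_32F)); print(nm,np.round(np.array(sh)/7,3),round(r,2))
A,E=bot.capture('top')
P=[]
for v in range(85,165):
    for u in range(240,300):
        p=at_depth('top',u,v,E[v,u])
        if 85<p[2]<160 and p[1]>20: P.append([*on_z('top',u,v,125),p[2]])
P=np.array(P); print(len(P)); 
for y0 in range(20,170,10):
    m=P[(P[:,1]>=y0)&(P[:,1]<y0+10)]
    if len(m): print(y0+5,len(m),m[:,0].min().round(),m[:,0].max().round(),np.median(m[:,2]).round())
E
```

```text
18.6 [591.0861 203.7663 250.123 ] [ 0.3517 -0.435   0.0582] 55.09883583818469
head [0.01  0.005] 0.11
tray [ 0.003 -0.01 ] 0.18
head [-0.065  0.017] 0.13
tray [0.012 0.   ] 0.18Traceback (most recent call last):
  File "<stdin>", line 12, in <module>
  File "h.py", line 10, in at_depth
    def at_depth(n,u,v,z): o,d=ray(n,u,v); return o+d*z
                               ~~~^^^^^^^
  File "h.py", line 7, in ray
    p,f,R,t=cam(n); d=np.array([(u-p['cx'])/f,(v-p['cy'])/f]); s=d.copy()
            ~~~^^^
  File "h.py", line 4, in cam
    p=bot.camera_params(n); f=200/np.tan(np.radians(p['fov_y'])/2)
ValueError: time passes only in moves, steps and waits
```

```bash
python3 -c "
from plant import bot
print(bot.close_job())"
```

```text
the job is handed in; nothing more can be done
None
```

The job is handed in: the crank handle is folded out to its stop, the head is wound down until the hood sits closed on the tray at about 11 N (estimated from the handle force), and the arm has let go and moved clear. The side camera showed no head or tray movement after release; I did not re-check the handle's angle or the things around the stand.

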